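# Roll a sample bottle under a press pad to fix its label

## Task

Pick up the press pad by its orange handle, lay its flat rubber face on the lying bottle and, pressing gently, roll the bottle over the grey mat for at least one whole turn, over the low yellow bead and right up against the stop rail, so that its wrap-around label is pressed on all round. The bottle must stay down on the mat: do not lift it or touch it with the gripper. Then set the pad back flat and square in the middle of its blue parking mat and let go, leaving the bottle lying against and along the rail and the other things undisturbed.

Things in the scene. Friction and masses are not known exactly. Their poses are not given: they have to be found in the camera images.
- pad_grip (a point): Centre of the press pad's orange handle, to be grasped: a block 70 mm along x, 20 mm thick along y, 50 mm high, upright on an aluminium plate (66 x 130 mm). This point is 25 mm above that plate and 60 mm above the pad's rubber face, whose middle is straight below. z points up, away from the face. Whole pad 0.3 kg.
- pad_plate (a joint): How far the sprung pressing plate is pushed up towards the handle, in m: 0 hanging free, 0.012 fully pressed in. It starts to give at about 3.4 N and adds 0.3 N for each mm.
- pad_face (a point): Middle of the pad's black rubber face, the flat underside of its sprung pressing plate (80 mm along x, 190 mm along y, 12 mm thick). Same axes as pad_grip; it moves up with the plate.
- bottle_center (a point): Middle of the bottle's round body, on its axis. Body 32 mm in diameter, 85 mm long along x; a thinner green cap reaches +70 mm in x and touches nothing. White label; its red stripe marks z and faces up at the start. 0.08 kg. It lies on the grey mat about parallel to the rail, 112 to 142 mm of rolling away from it (one turn: 100 mm).
- lane: Fixed grey rolling mat, 4 mm thick, 170 mm along x, 260 mm along y (y = -140 to +120 mm); origin at table height. The bottle rolls along +y, towards the rail, which runs along x. A yellow bead 1.5 mm high runs along x at y = +57.5 mm; past it, touching the rail, the bottle's axis is at y = +74 mm, 20 mm above the table.
- rail_face (a point): Middle of the aluminium stop rail's face towards the bottle: at y = +90 mm of lane, 20 mm above the table, same axes as lane. The rail is 170 mm long along x, its top 22 mm above the table.
- dock: The pad's fixed blue parking mat, 130 mm along its x, 240 mm along its y, 4 mm thick; origin at table height at its centre. At the start the pad stands on it, its y nearly along the mat's y.
- rack: White tube rack, 130 x 60 mm, with capped tubes reaching 84 mm high; origin under its centre. A bystander.
- jar: White jar, 56 mm in diameter, 75 mm high; origin under its centre. A bystander.
- timer: White timer lying flat, 50 x 70 mm, 22 mm high; origin under its centre. A bystander.
Things that resemble listed ones, but are neither listed nor needed, are in the scene too. Leave any purple look-alike of the part that bears pad_grip alone. Of the things that look like the part that bears bottle_center, the larger one is meant.

How it is judged:
On the way, in this order (a step that is already met when the one before it is completed fails the run):
1. under the flat pad, pressed, the bottle has rolled half a turn: its stripe faces down (angle between bottle_center's own z axis and vertical above 2.7 rad and contact force between pad and bottle above 0.8 N and height (world z) of pad_face above 0.03 m and angle between pad_face's own z axis and vertical below 0.2 rad).
2. still under the flat pad, pressed, it has rolled on towards the rail and completed the turn: its stripe has come up again (angle between bottle_center's own z axis and vertical below 0.5 rad and y of bottle_center in the frame of lane above 0.015 m and contact force between pad and bottle above 0.8 N and height (world z) of pad_face above 0.03 m and angle between pad_face's own z axis and vertical below 0.2 rad).
3. the bottle lies against the rail (y of bottle_center in the frame of lane above 0.069 m and angle between the x axis of bottle_center and the x axis of lane, either way round below 0.07 rad), for 0.1 s.
At the end, for the whole second after the job is handed in: The bottle lies at rest on the mat between bead and rail, within 5 mm of touching the rail, parallel to it within 0.07 rad and within 45 mm of its middle; the pad stands face down at rest on the blue mat, within 30 mm of its centre along each side and square to it within 0.2 rad (all of step 3 and y of bottle_center in the frame of lane below 0.078 m and x of bottle_center in the frame of lane between -0.045 and 0.045 m and height (world z) of bottle_center below 0.024 m and linear speed of each of bottle, pad below 0.01 m/s and x of pad_grip in the frame of dock between -0.03 and 0.03 m and y of pad_grip in the frame of dock between -0.03 and 0.03 m and angle between the y axis of pad_grip and the y axis of dock, either way round below 0.2 rad and angle between pad_grip's own z axis and vertical below 0.08 rad and height (world z) of pad_face below 0.012 m).
It fails at once if the bottle is lifted off the mat (height (world z) of bottle_center above 0.034 m).
It fails at once if the gripper touches the bottle (contact force between the fingers and bottle above 0.5 N).
It fails at once if the bottle is pressed hard (over 30 N) (contact force between pad and bottle above 30 N).
It fails at once if the rack, jar or timer is moved by more than 20 mm (distance of any of rack, jar, timer from where it was at the start of the episode above 0.02 m).
It fails at once if the rack or jar is tipped over (angle between any of rack, jar's own z axis and vertical above 0.4 rad).
It also fails if it takes over 54 s, if anything falls off the work surface, if the arm or the gripper's body presses on something with over 40 N, if the wrist force passes 120 N, or if a joint passes its speed limit or range.

## Robot

A 6-joint arm with a two-finger parallel gripper is mounted at the origin on the work surface. World frame = base frame: x ahead of the robot, y to its left, z up, the work surface at z = 0. Lengths are in m, angles in rad, forces in N, time in s.
With the tool pointing down it reaches from about 0.4 to 0.825 m from the base axis. Payload 7 kg.
Tool frame: the origin (TCP) lies on the front face of the gripper's body, between the roots of the fingers; the fingertips stand 66 mm ahead of it and the grasp point (between the pads) lies 47 mm ahead of it; z points along the fingers, y is the line along which they close (so a half turn about z gives the same grasp; the last joint's range is limited). The gripper opens to 88 mm and grips with 3 to 60 N. Pads are 19 mm wide; open, the fingers measure 130 mm over their backs; the gripper's body (78 mm by 193 mm) begins 47 mm behind the grasp point.
Start: joints at [1.53, 0.359, 0.012, 0, -1.224, -0.288], TCP at [0.218, 0.639, 0.292] pointing down, gripper open.
Joint ranges: [-3.07, 3.07], [-1.43, 2.12], [-1.02, 1.25], [-3.03, 1.67], [-3.05, -0], [-3.03, 3.03]. Speed limits (rad/s): [2.39, 2.39, 3.01, 3.14, 3.14, 3.14].

## Interface

Orientations are given as a unit quaternion [w, x, y, z].
In Python, from rig import monitor, vision, order, models gives the robot as it stands.
- The arm moves only by the shell command python3 -m handwheel 'ROWS' [FORCE]. ROWS is JSON, a list of rows, each an object of numbers: "wx", "wy", "wz": the turn, a rotation vector about the world's x, y, z in degrees; "x", "y", "z": the shift along the world's x, y, z in mm; "claw": the gripper's target within -1 to 1 (fully open at 1, half-way at 0, shut at -1). A call has exactly 10 rows; each row shifts and turns the commanded pose from where the row before left it; what a row does not reach is not made up. A row lasts 1/8 s, in which the tool goes at most 62.5 mm and 10.7 degrees, less where a joint would pass 70% of its speed; a pose out of reach is approached as far as the arm can. A call with a gripper value outside its range is refused whole. The fingers move at their own pace and stop on an object; FORCE is the grip in N (left out, the last holds). Time passes only in rows, so rows that do not move let the fingers close, or fill a call up. It gives the time, the measured TCP pose, the force, the opening and the grip force at its end, in the units of the state.
- monitor.get_obs(): the state, without advancing time (a new reading comes with each control period).
- vision.get_image(name): name is "scene" or "top"; returns (picture, depth): 480x640x3 uint8, blue, green, red; 480x640 float32, m along the optical axis (not along the pixel's ray), 0 where there is no reading.
- vision.camera_model(name): a dict with "vertical_fov" (degrees; the focal length in pixels is half the picture's height over the tangent of half this angle, whatever the lens; pixels are square), "cx", "cy" (the principal point, pixels), "R" (3x3) and "t" (3): a world point X has camera coordinates R X + t. Camera axes: x right, y down, z forward; pixel columns grow to the right and rows downward; lengths in m; the calibration is good to about 2 mm. A picture is of the moment at which its call begins. camera_model takes no time and is no camera call.
- order.finish_job(): hands the job in; it is judged then, once.
Trained networks look in the newest picture that a camera, given by its name, has taken for a name from the list of things; names that differ only in an ending like _2 or _b are one class to them, and where a whole thing is asked for, a point or a joint stands for the part that bears it (a point fixed in the world has none). Each returns a list of dicts, best first, with "p" (0 to 1); they miss things now and then, are a little off and sometimes report something else, mostly with a low value. They report only what shows in the picture. A call takes as long as a camera call. They do not tell look-alikes from the thing itself.
- models.silhouettes(camera, thing): "mask" (480x640 bool, what is visible of it) and "at" ([column, row] in pixels, amid what is visible of it).
The state is a dict: "time_s": time; "joint_positions": joint angles; "joint_velocities": joint speeds; "joint_efforts": joint torques, N m; "tool_pos": TCP position; "eef_rot": TCP orientation; "wrist_force": force on the tool from outside, world axes, zero at the start; "ft_torque": the same for the moment, N m; "opening": opening from 0.0 (shut) to 1.0 (fully open); "finger_force": force on a finger pad.
Only numpy, scipy, OpenCV 4.12 (cv2) and the standard library are available. Lean on these libraries where they do the work, as an engineer would, in place of code of your own. Each camera call takes 0.05 s, during which the arm holds its last target. There are 200 camera calls.

## Working session

There is one attempt and no reset: what is moved stays moved. The work goes in short steps, Python scripts to look and compute and a shell command to move; the robot and the scene stay as the last step left them, time stands still between calls to the robot, and variables do not carry over. Pictures are saved under pics/ and viewed, at most 10 in all, crops included, and the job is handed in when it is done.

```bash
mkdir -p pics; cat > h.py <<'E'
import numpy as np, cv2
from rig import monitor, vision, order, models
def cloud(cam,d):
    m=vision.camera_model(cam);f=240/np.tan(np.radians(m["vertical_fov"])/2)
    v,u=np.mgrid[:480,:640]
    P=np.stack([(u-m["cx"])/f*d,(v-m["cy"])/f*d,d],-1)
    return (P-np.array(m["t"]))@np.array(m["R"])   # R^T (P-t)
E
python3 - <<'E'
from h import *
o=monitor.get_obs(); print({k:np.round(v,3).tolist() for k,v in o.items()})
for c in("top","scene"):
    im,d=vision.get_image(c); cv2.imwrite(f"pics/{c}0.png",im); W=cloud(c,d)
    print(c,{k:np.round(v,3).tolist() for k,v in vision.camera_model(c).items()})
    for t in("pad_grip","bottle_center","lane","rail_face","dock","rack","jar","timer"):
        for r in models.silhouettes(c,t):
            m=r["mask"]&(d>0); 
            if m.sum()<5: continue
            p=W[m]; print(c,t,round(r["p"],2),np.round(r["at"]),m.sum(),np.round(np.median(p,0),3),np.round(np.percentile(p,2,0),3),np.round(np.percentile(p,98,0),3))
E
```

```text
{'time_s': 0.0, 'joint_positions': [1.53, 0.359, 0.011, -0.0, -1.224, -0.288], 'joint_velocities': [-0.002, 0.001, -0.002, -0.001, 0.002, 0.002], 'joint_efforts': [0.0, -58.271, 29.306, 6.997, 0.007, -0.0], 'tool_pos': [0.218, 0.638, 0.291], 'eef_rot': [0.001, 0.987, -0.164, -0.0], 'wrist_force': [-0.131, 0.4, 0.311], 'ft_torque': [-0.006, -0.056, 0.044], 'finger_force': 0.0, 'opening': 1.006}
top {'vertical_fov': 48.791, 'cx': 319.302, 'cy': 238.684, 'R': [[0.017, -0.999, -0.029], [-0.988, -0.012, -0.156], [0.156, 0.032, -0.987]], 't': [0.047, 0.582, 1.122]}
top pad_grip 0.71 [178. 298.] 3045 [0.447 0.359 0.035] [0.4   0.279 0.009] [0.495 0.46  0.088]
top pad_grip 0.57 [144. 194.] 2773 [0.679 0.452 0.031] [0.621 0.378 0.002] [0.753 0.554 0.084]
top pad_grip 0.43 [199. 307.] 1133 [0.441 0.32  0.015] [0.396 0.275 0.005] [0.5   0.463 0.019]
top bottle_center 0.91 [393. 244.] 722 [ 0.572 -0.106  0.031] [ 0.522 -0.123  0.001] [ 0.631 -0.091  0.038]
top bottle_center 0.67 [443. 326.] 417 [ 0.395 -0.207  0.02 ] [ 0.359 -0.226 -0.002] [ 0.436 -0.189  0.026]
top lane 0.65 [368. 243.] 7811 [ 
[... 1326 characters left out ...]
0.057 0.023]
scene lane 0.77 [295. 296.] 8355 [ 0.581 -0.061  0.004] [ 0.488 -0.189  0.001] [0.664 0.058 0.023]
scene rail_face 0.89 [294. 299.] 8249 [ 0.581 -0.061  0.004] [ 0.488 -0.189  0.001] [0.664 0.056 0.023]
scene rail_face 0.65 [338. 163.] 751 [0.472 0.307 0.016] [0.423 0.274 0.004] [0.502 0.454 0.032]
scene dock 0.58 [348. 167.] 1405 [0.497 0.319 0.004] [0.395 0.246 0.   ] [0.541 0.482 0.008]
scene rack 0.86 [138. 388.] 3534 [ 0.459 -0.375  0.045] [ 0.395 -0.413  0.004] [ 0.515 -0.328  0.086]
scene jar 0.87 [410. 256.] 912 [0.753 0.095 0.058] [0.728 0.084 0.007] [0.777 0.131 0.077]
scene timer 0.73 [373. 345.] 945 [ 0.766 -0.092  0.022] [ 0.743 -0.121  0.008] [ 0.789 -0.055  0.026]
```

View pics/top0.png

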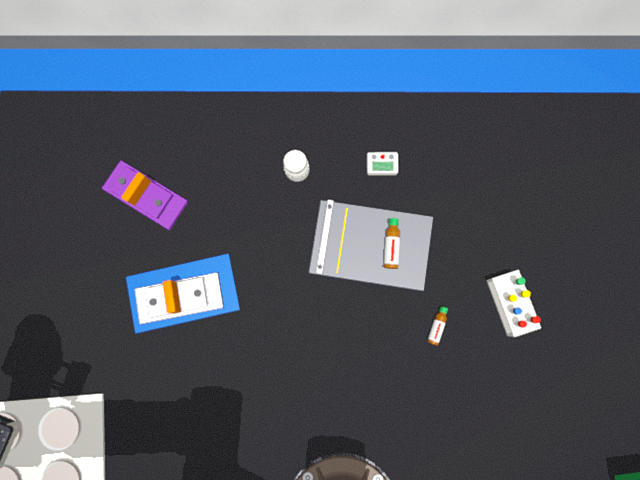

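```bash
python3 - <<'E'
import cv2
a=cv2.imread("pics/top0.png")[130:350,90:290]; cv2.imwrite("pics/padcrop.png",cv2.resize(a,None,fx=2.7,fy=2.7))
E
```

```text
(no output)
```

View pics/padcrop.png

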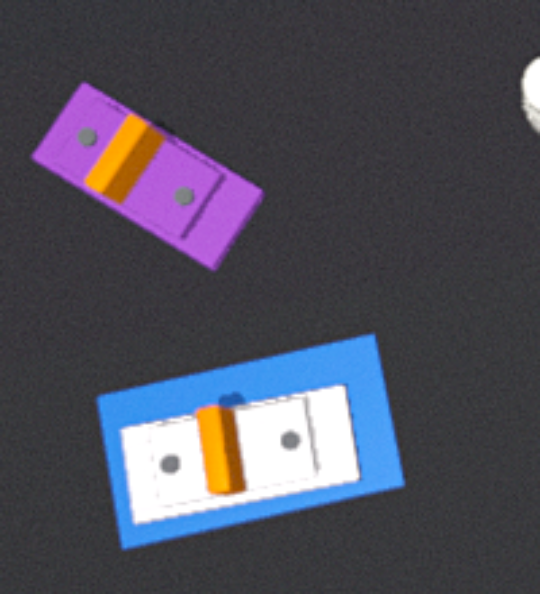

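The press pad is the white/aluminium one with the orange handle at about (171,297), standing on the blue mat. The purple look-alike is at (144,194) and I will leave it alone. The large bottle is at (392,244) and the small look-alike at (438,326). The rail is at (325,237) and the bead at (342,240). Next I measure poses by intersecting pixels with known height planes.

```bash
cat >> h.py <<'E'
def onplane(cam,uv,z):
    m=vision.camera_model(cam);f=240/np.tan(np.radians(m["vertical_fov"])/2);R=np.array(m["R"]);t=np.array(m["t"])
    uv=np.asarray(uv,float);r=np.c_[(uv[:,0]-m["cx"])/f,(uv[:,1]-m["cy"])/f,np.ones(len(uv))]@R
    C=-R.T@t; return (C+r*((z-C[2])/r[:,2])[:,None])[:,:2]
def rect(P):
    c,(w,h),a=cv2.minAreaRect((np.asarray(P)*1000).astype(np.float32))
    if w<h: w,h,a=h,w,a+90
    a=(a+90)%180-90
    return np.round([*c,w,h,a],1)   # centre mm, long, short, long-axis angle deg from world x
E
cat > meas.py <<'E'
from h import *
import sys
def big(m,box):
    k=np.zeros_like(m);x0,y0,x1,y1=box;k[y0:y1,x0:x1]=m[y0:y1,x0:x1]
    n,l,s,_=cv2.connectedComponentsWithStats(k.astype(np.uint8)); i=1+np.argmax(s[1:,4]); return l==i
def px(m): v,u=np.nonzero(m); return np.c_[u,v]
for c in("top","scene"):
    im,d=vision.get_image(c);W=cloud(c,d);hsv=cv2.cvtColor(im,cv2.COLOR_BGR2HSV);H,S,V=[hsv[...,i].astype(int) for i in range(3)]
    x,y,z=W[...,0],W[...,1],W[...,2]
    near=lambda x0,x1,y0,y1:(d>0)&(x>x0)&(x<x1)&(y>y0)&(y<y1)
    dk=near(.33,.58,.2,.53)
    o=dk&(H>5)&(H<20)&(S>150)&(z>.08); print(c,"handle top n",o.sum(),rect(onplane(c,px(o),.089)),"zmed",np.median(z[o]).round(4), "mean",onplane(c,px(o),.089).mean(0).round(4))
    b=dk&(H>95)&(H<120)&(S>140); print(c,"dock",rect(onplane(c,px(b),.004)))
    w=dk&(S<60)&(V>90)&(z>.01)&(z<.03); print(c,"press plate",rect(onplane(c,px(w),.016)))
    L=near(.46,.70,-.23,.1)
    r=L&(S<60)&(V>60)&(z>.014)&(y>.01); print(c,"rail",rect(onplane(c,px(r),.022)))
    g=L&(S<60)&(V>60)&(z<.012); print(c,"mat+",rect(onplane(c,px(g),.004)))
    ye=L&(H>22)&(H<35)&(S>120)&(z<.012); print(c,"bead",rect(onplane(c,px(ye),.0055)))
    B=L&(z>.026)&(y<.01)&(S>60)|(L&(z>.026)&(y<.01)); q=W[B]; vals,vec=np.linalg.eigh(np.cov(q[:,:2].T)); a=vec[:,1]
    print(c,"bottle med",np.median(q,0).round(4),rect(q[:,:2]),"pca",np.degrees(np.arctan(a[1]/a[0])).round(1),"ztop",np.percentile(z[B],95).round(4))
    wl=B&(S<60)&(V>120); rd=B&((H<8)|(H>172))&(S>120)&(V>60)
    for n,mm in(("stripe",rd),("label",wl)):
        if mm.sum()>10: print(c,n,mm.sum(),rect(onplane(c,px(mm),.036)))
E
python3 meas.py
```

```text
top handle top n 118 [447.4 367.2  67.7  20.3  12.4] zmed 0.0859 mean [0.4479 0.3664]
top dock [459.5 366.3 243.4 132.8 -76.4]
top press plate [448.2 369.7 189.7  79.9 -78.1]
top rail [590.9  44.  169.6  14.1  -8.1]
top mat+ [579.6 -64.8 329.5 239.9 -90. ]
top bead [585.8   5.1 149.6   3.7  -8. ]
top bottle med [ 0.5709 -0.1076  0.0326] [ 577.5 -107.5  112.2   30.6   -3.5] pca -3.7 ztop 0.0376
top stripe 41 [ 559.2 -106.5   44.9    4.1   -4. ]
top label 286 [ 569.1 -106.2   80.7   30.2   -3.5]
scene handle top n 77 [449.9 363.8  69.2  28.7  11.1] zmed 0.084 mean [0.4501 0.3606]
scene dock [460.1 366.8 248.1 134.8 -76.4]
scene press plate [449.  367.8 196.5  81.5 -77.9]
scene rail [591.9  41.7 171.7  19.2  -8.1]
scene mat+ [581.  -66.7 331.  241.  -89.9]
scene bead [0. 0. 0. 0. 0.]
scene bottle med [ 0.5738 -0.1113  0.0333] [ 576.3 -109.1  113.8   32.    -5.2] pca -2.6 ztop 0.0378
scene label 412 [ 563.1 -112.    85.9   32.8   -4.6]
```

The pad, dock, lane and bottle measurements all agree with the given sizes. Pad handle: (448, 368) mm, yaw 12°. Dock: (460, 366.5), yaw 13.6°. Bottle: about (564, -107), yaw -3.8°. Lane: yaw -8.1°, with the bottle at about lane y = -55, so it has 129 mm to roll. Next I approach above the handle.

```bash
python3 -m handwheel '[{"x":28.8,"y":-33.8,"wz":3.86},{"x":28.8,"y":-33.8,"wz":3.86},{"x":28.8,"y":-33.8,"wz":3.86},{"x":28.8,"y":-33.8,"wz":3.86},{"x":28.8,"y":-33.8,"wz":3.86},{"x":28.8,"y":-33.8,"wz":3.86},{"x":28.8,"y":-33.8,"wz":3.86},{"x":28.8,"y":-33.8,"wz":3.86,"z":-30},{"z":-50},{"claw":1}]' 40
```

```text
invalid input
```

```bash
cat > st.py <<'E'
from h import *
o=monitor.get_obs();w,x,y,z=o["eef_rot"]
from scipy.spatial.transform import Rotation as Ro
R=Ro.from_quat([x,y,z,w]).as_matrix()
print("t",o["time_s"],"tcp mm",np.round(o["tool_pos"]*np.array(1000),1),"yline",np.degrees(np.arctan2(R[1,1],R[0,1])).round(1),"z",R[:,2].round(3),"F",np.round(o["wrist_force"],1),"T",np.round(o["ft_torque"],2),"open",round(float(o["opening"]),3),"ff",np.round(o["finger_force"],1))
E
python3 st.py
```

```text
t 1.0 tcp mm [218.  638.8 292.2] yline -108.8 z [-0.  0. -1.] F [-0.1  0.4  0.6] T [-0.06 -0.03  0.01] open 0.997 ff 0.0
```

```bash
python3 -m handwheel '[{"wx":0,"wy":0,"wz":3.86,"x":28.8,"y":-33.8,"z":0,"claw":1},{"wx":0,"wy":0,"wz":3.86,"x":28.8,"y":-33.8,"z":0,"claw":1},{"wx":0,"wy":0,"wz":3.86,"x":28.8,"y":-33.8,"z":0,"claw":1},{"wx":0,"wy":0,"wz":3.86,"x":28.8,"y":-33.8,"z":0,"claw":1},{"wx":0,"wy":0,"wz":3.86,"x":28.8,"y":-33.8,"z":0,"claw":1},{"wx":0,"wy":0,"wz":3.86,"x":28.8,"y":-33.8,"z":0,"claw":1},{"wx":0,"wy":0,"wz":3.86,"x":28.8,"y":-33.8,"z":0,"claw":1},{"wx":0,"wy":0,"wz":3.86,"x":28.8,"y":-33.8,"z":-30,"claw":1},{"wx":0,"wy":0,"wz":0,"x":0,"y":0,"z":-50,"claw":1},{"wx":0,"wy":0,"wz":0,"x":0,"y":0,"z":0,"claw":1}]' 40; python3 st.py
```

```text
time_s: 2.25
tool_pos: [0.4474, 0.3663, 0.2091]
eef_rot: [0.003, 0.995, 0.104, -0.002]
wrist_force: [-0.3, -0.4, 1.5]
opening: 1.001
finger_force: 0.0
t 2.25 tcp mm [447.4 366.3 209.1] yline -78.1 z [-0.004 -0.006 -1.   ] F [-0.3 -0.4  1.5] T [-0.07 -0.06 -0.  ] open 1.001 ff 0.0
```

```bash
python3 -m handwheel '[{"wx":0,"wy":0,"wz":0,"x":1,"y":1,"z":-35,"claw":1},{"wx":0,"wy":0,"wz":0,"x":0,"y":0,"z":-35,"claw":1},{"wx":0,"wy":0,"wz":0,"x":0,"y":0,"z":-27,"claw":1},{"wx":0,"wy":0,"wz":0,"x":0,"y":0,"z":0,"claw":1},{"wx":0,"wy":0,"wz":0,"x":0,"y":0,"z":0,"claw":-1},{"wx":0,"wy":0,"wz":0,"x":0,"y":0,"z":0,"claw":-1},{"wx":0,"wy":0,"wz":0,"x":0,"y":0,"z":0,"claw":-1},{"wx":0,"wy":0,"wz":0,"x":0,"y":0,"z":0,"claw":-1},{"wx":0,"wy":0,"wz":0,"x":0,"y":0,"z":0,"claw":-1},{"wx":0,"wy":0,"wz":0,"x":0,"y":0,"z":0,"claw":-1}]' 50; python3 st.py
```

```text
time_s: 3.5
tool_pos: [0.4494, 0.3694, 0.1152]
eef_rot: [0.0, 0.994, 0.105, -0.0]
wrist_force: [-0.5, 0.5, -0.4]
opening: 0.38
finger_force: 0.0
t 3.5 tcp mm [449.4 369.4 115.2] yline -78.0 z [-0. -0. -1.] F [-0.5  0.5 -0.4] T [-0.07 -0.02 -0.02] open 0.38 ff 0.0
```

```bash
python3 -m handwheel '[{"wx":0,"wy":0,"wz":0,"x":0,"y":0,"z":-2,"claw":-1},{"wx":0,"wy":0,"wz":0,"x":0,"y":0,"z":0,"claw":-1},{"wx":0,"wy":0,"wz":0,"x":0,"y":0,"z":0,"claw":-1},{"wx":0,"wy":0,"wz":0,"x":0,"y":0,"z":0,"claw":-1},{"wx":0,"wy":0,"wz":0,"x":0,"y":0,"z":0,"claw":-1},{"wx":0,"wy":0,"wz":0,"x":0,"y":0,"z":0,"claw":-1},{"wx":0,"wy":0,"wz":0,"x":0,"y":0,"z":0,"claw":-1},{"wx":0,"wy":0,"wz":0,"x":0,"y":0,"z":0,"claw":-1},{"wx":0,"wy":0,"wz":0,"x":0,"y":0,"z":0,"claw":-1},{"wx":0,"wy":0,"wz":0,"x":0,"y":0,"z":0,"claw":-1}]' 50; python3 st.py
```

```text
time_s: 4.75
tool_pos: [0.4494, 0.3694, 0.1132]
eef_rot: [-0.0, 0.994, 0.105, 0.0]
wrist_force: [1.1, 2.1, 1.5]
opening: 0.221
finger_force: 50.0
t 4.75 tcp mm [449.4 369.4 113.2] yline -78.0 z [ 0.  0. -1.] F [1.1 2.1 1.5] T [ 0.68 -0.25  0.02] open 0.221 ff 50.0
```

```bash
python3 -m handwheel '[{"wx":0,"wy":0,"wz":0,"x":0,"y":0,"z":30,"claw":-1},{"wx":0,"wy":0,"wz":0,"x":0,"y":0,"z":45,"claw":-1},{"wx":0,"wy":0,"wz":0,"x":0,"y":-20,"z":32,"claw":-1},{"wx":0,"wy":0,"wz":-1.5,"x":9,"y":-45,"z":0,"claw":-1},{"wx":0,"wy":0,"wz":-1.5,"x":9,"y":-45,"z":0,"claw":-1},{"wx":0,"wy":0,"wz":-1.5,"x":9,"y":-45,"z":0,"claw":-1},{"wx":0,"wy":0,"wz":-1.5,"x":9,"y":-45,"z":0,"claw":-1},{"wx":0,"wy":0,"wz":-1.5,"x":9,"y":-45,"z":0,"claw":-1},{"wx":0,"wy":0,"wz":-1.5,"x":9,"y":-45,"z":0,"claw":-1},{"wx":0,"wy":0,"wz":-1.5,"x":9,"y":-45,"z":0,"claw":-1}]' 60; python3 -m handwheel '[{"wx":0,"wy":0,"wz":-1.5,"x":9,"y":-45,"z":0,"claw":-1},{"wx":0,"wy":0,"wz":-1.5,"x":9,"y":-45,"z":0,"claw":-1},{"wx":0,"wy":0,"wz":-1.5,"x":9,"y":-45,"z":0,"claw":-1},{"wx":0,"wy":0,"wz":-1.5,"x":9,"y":-45,"z":0,"claw":-1},{"wx":0,"wy":0,"wz":-1.5,"x":9,"y":-30,"z":0,"claw":-1},{"wx":0,"wy":0,"wz":0,"x":2,"y":0,"z":0,"claw":-1},{"wx":0,"wy":0,"wz":0,"x":0,"y":0,"z":0,"claw":-1},{"wx":0,"wy":0,"wz":0,"x":0,"y":0,"z":0,"claw":-1},{"wx":0,"wy":0,"wz":0,"x":0,"y":0,"z":0,"claw":-1},{"wx":0,"wy":0,"wz":0,"x":0,"y":0,"z":0,"claw":-1}]' 60;python3 st.py; python3 - <<'E'
from h import *
for c in("top","scene"):
    im,d=vision.get_image(c); cv2.imwrite(f"pics/{c}1.png",im)
E
```

```text
time_s: 6.0
tool_pos: [0.5112, 0.0324, 0.2193]
eef_rot: [0.0, 1.0, 0.013, -0.001]
wrist_force: [1.5, 0.2, -2.5]
opening: 0.221
finger_force: 60.0
time_s: 7.25
tool_pos: [0.5593, -0.175, 0.2203]
eef_rot: [-0.0, 0.999, -0.052, 0.0]
wrist_force: [-0.7, -0.8, -2.8]
opening: 0.223
finger_force: 60.0
t 7.25 tcp mm [ 559.3 -175.   220.3] yline -95.9 z [ 0.  0. -1.] F [-0.7 -0.8 -2.8] T [-0.06  0.06  0.  ] open 0.223 ff 60.0
```

View pics/scene1.png

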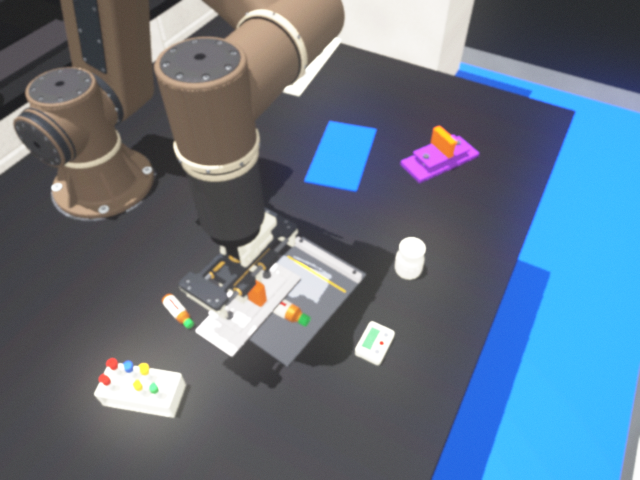

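The pad is held level at (258,305), with the bottle ahead of it at (290,310). The parking mat is empty at (340,155). Lowering onto the bottle.

```bash
python3 -m handwheel '[{"wx":0,"wy":0,"wz":0,"x":0,"y":0,"z":-25,"claw":-1},{"wx":0,"wy":0,"wz":0,"x":0,"y":0,"z":-25,"claw":-1},{"wx":0,"wy":0,"wz":0,"x":0,"y":0,"z":-15,"claw":-1},{"wx":0,"wy":0,"wz":0,"x":0,"y":0,"z":-5,"claw":-1},{"wx":0,"wy":0,"wz":0,"x":0,"y":0,"z":-2,"claw":-1},{"wx":0,"wy":0,"wz":0,"x":0,"y":0,"z":-2,"claw":-1},{"wx":0,"wy":0,"wz":0,"x":0,"y":0,"z":-2,"claw":-1},{"wx":0,"wy":0,"wz":0,"x":0,"y":0,"z":-2,"claw":-1},{"wx":0,"wy":0,"wz":0,"x":0,"y":0,"z":0,"claw":-1},{"wx":0,"wy":0,"wz":0,"x":0,"y":0,"z":0,"claw":-1}]' 60;python3 st.py
```

```text
time_s: 8.6
tool_pos: [0.5598, -0.1756, 0.1426]
eef_rot: [0.0, 0.999, -0.052, 0.001]
wrist_force: [0.7, -0.9, 1.2]
opening: 0.223
finger_force: 60.0
t 8.6 tcp mm [ 559.8 -175.6  142.6] yline -96.0 z [ 0.001 -0.    -1.   ] F [ 0.7 -0.9  1.2] T [ 0.26 -0.22 -0.03] open 0.223 ff 60.0
```

```bash
python3 -m handwheel '[{"wx":0,"wy":0,"wz":0,"x":0,"y":0,"z":-2,"claw":-1},{"wx":0,"wy":0,"wz":0,"x":0,"y":0,"z":-1,"claw":-1},{"wx":0,"wy":0,"wz":0,"x":0.3,"y":5,"z":0,"claw":-1},{"wx":0,"wy":0,"wz":0,"x":0.7,"y":10,"z":0,"claw":-1},{"wx":0,"wy":0,"wz":0,"x":0.7,"y":10,"z":0,"claw":-1},{"wx":0,"wy":0,"wz":0,"x":0.7,"y":10,"z":0,"claw":-1},{"wx":0,"wy":0,"wz":0,"x":0.7,"y":10,"z":0,"claw":-1},{"wx":0,"wy":0,"wz":0,"x":0.4,"y":5,"z":0,"claw":-1},{"wx":0,"wy":0,"wz":0,"x":0,"y":0,"z":0,"claw":-1},{"wx":0,"wy":0,"wz":0,"x":0,"y":0,"z":0,"claw":-1}]' 60;python3 st.py; python3 - <<'E'
from h import *
for c in("top","scene"):
    im,d=vision.get_image(c);W=cloud(c,d)
    for r in models.silhouettes(c,"bottle_center"):
        m=r["mask"]&(d>0)
        if m.sum()>5: p=W[m]; print(c,round(r["p"],2),m.sum(),np.round(np.median(p,0),3),rect(p[:,:2]))
    if c=="scene": cv2.imwrite("pics/scene2.png",cv2.resize(im[220:380,180:400],None,fx=3,fy=3))
E
```

```text
time_s: 9.85
tool_pos: [0.5629, -0.1257, 0.1392]
eef_rot: [0.0, 0.999, -0.052, 0.0]
wrist_force: [2.1, -0.0, 2.3]
opening: 0.224
finger_force: 60.0
t 9.85 tcp mm [ 562.9 -125.7  139.2] yline -96.0 z [ 0. -0. -1.] F [ 2.1 -0.   2.3] T [ 0.27 -0.66 -0.12] open 0.224 ff 60.0
top 0.9 407 [ 0.393 -0.206  0.02 ] [ 395.8 -210.4   82.6   27.8  -20.6]
scene 0.96 441 [ 0.396 -0.211  0.021] [ 396.3 -208.5   86.1   23.8  -19.2]
scene 0.6 242 [ 0.617 -0.089  0.028] [619.3 -85.5  45.3  33.   76.3]
scene 0.35 4505 [ 0.62  -0.045  0.005] [581.1 -71.7 290.6 170.2  78.8]
```

View pics/scene2.png

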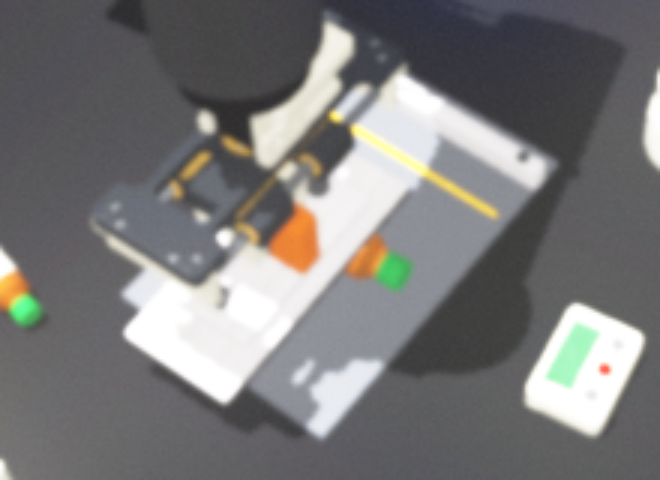

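The bottle is under the flat pad and its cap, at (395,270) in the crop, has moved about 25 mm as expected. Continuing to roll.

```bash
python3 -m handwheel '[{"wx":0,"wy":0,"wz":0,"x":0.8,"y":12,"z":0,"claw":-1},{"wx":0,"wy":0,"wz":0,"x":0.8,"y":12,"z":0,"claw":-1},{"wx":0,"wy":0,"wz":0,"x":0.8,"y":12,"z":0,"claw":-1},{"wx":0,"wy":0,"wz":0,"x":0.8,"y":12,"z":0,"claw":-1},{"wx":0,"wy":0,"wz":0,"x":0.8,"y":12,"z":0,"claw":-1},{"wx":0,"wy":0,"wz":0,"x":0.8,"y":12,"z":0,"claw":-1},{"wx":0,"wy":0,"wz":0,"x":0.8,"y":12,"z":0,"claw":-1},{"wx":0,"wy":0,"wz":0,"x":0.8,"y":12,"z":0,"claw":-1},{"wx":0,"wy":0,"wz":0,"x":0.8,"y":12,"z":0,"claw":-1},{"wx":0,"wy":0,"wz":0,"x":0.8,"y":12,"z":0,"claw":-1}]' 60;python3 st.py; python3 - <<'E'
from h import *
for c in("top","scene"):
    im,d=vision.get_image(c);W=cloud(c,d)
    hsv=cv2.cvtColor(im,cv2.COLOR_BGR2HSV)
    g=(hsv[...,0]>45)&(hsv[...,0]<80)&(hsv[...,1]>120)&(d>0)&(abs(W[...,0]-.62)<.05)&(W[...,1]<.07)&(W[...,1]>-.13)
    if g.sum()>3: print(c,"cap",g.sum(),rect(W[g][:,:2]))
    m=(hsv[...,0]>4)&(hsv[...,0]<20)&(hsv[...,1]>120)&(d>0)&(abs(W[...,0]-.61)<.03)&(W[...,1]<.07)&(W[...,1]>-.13)&(W[...,2]<.04)
    if m.sum()>3: print(c,"neck",m.sum(),rect(W[m][:,:2]))
E
```

```text
time_s: 11.3
tool_pos: [0.5705, -0.0049, 0.139]
eef_rot: [0.0, 0.999, -0.052, -0.0]
wrist_force: [-1.5, -0.7, 2.4]
opening: 0.226
finger_force: 60.0
t 11.3 tcp mm [570.5  -4.9 139. ] yline -96.0 z [-0.001 -0.    -1.   ] F [-1.5 -0.7  2.4] T [-0.16  0.54 -0.05] open 0.226 ff 60.0
scene cap 74 [631.7 -27.7  16.7  14.5 -89. ]
scene neck 109 [613.4 -26.5  30.2  17.2  76.6]
```

```bash
cat > cap.py <<'E'
from h import *
im,d=vision.get_image("scene");W=cloud("scene",d)
hsv=cv2.cvtColor(im,cv2.COLOR_BGR2HSV)
s=(hsv[...,1]>120)&(d>0)&(W[...,1]<.09)&(W[...,1]>-.13)&(W[...,2]<.045)
g=(hsv[...,0]>45)&(hsv[...,0]<80)&s&(abs(W[...,0]-.62)<.05);m=(hsv[...,0]>4)&(hsv[...,0]<20)&s&(abs(W[...,0]-.61)<.03)
for n,k in(("cap",g),("neck",m)):
    if k.sum()>3: print(n,k.sum(),rect(W[k][:,:2]),np.percentile(W[k][:,2],95).round(4))
E
python3 -m handwheel '[{"wx":0,"wy":0,"wz":0,"x":1,"y":10,"z":0,"claw":-1},{"wx":0,"wy":0,"wz":0,"x":1.2,"y":10,"z":0,"claw":-1},{"wx":0,"wy":0,"wz":0,"x":1.2,"y":10,"z":0,"claw":-1},{"wx":0,"wy":0,"wz":0,"x":1.2,"y":10,"z":0,"claw":-1},{"wx":0,"wy":0,"wz":0,"x":1.2,"y":10,"z":0,"claw":-1},{"wx":0,"wy":0,"wz":0,"x":1.2,"y":10,"z":0,"claw":-1},{"wx":0,"wy":0,"wz":0,"x":1.2,"y":10,"z":0,"claw":-1},{"wx":0,"wy":0,"wz":0,"x":1.2,"y":10,"z":0,"claw":-1},{"wx":0,"wy":0,"wz":0,"x":0,"y":0,"z":0,"claw":-1},{"wx":0,"wy":0,"wz":0,"x":0,"y":0,"z":0,"claw":-1}]' 60;python3 st.py; python3 cap.py
```

```text
time_s: 12.65
tool_pos: [0.5806, 0.0745, 0.1393]
eef_rot: [-0.0, 0.999, -0.052, 0.0]
wrist_force: [0.8, 0.3, 2.5]
opening: 0.227
finger_force: 60.0
t 12.65 tcp mm [580.6  74.5 139.3] yline -95.9 z [ 0.001  0.    -1.   ] F [0.8 0.3 2.5] T [-0.3  -0.33 -0.02] open 0.227 ff 60.0
cap 60 [637.1  11.   16.1  11.6  81.2] 0.0315
neck 90 [616.4  10.2  25.9  15.4  51.2] 0.0351
```

```bash
python3 -m handwheel '[{"wx":0,"wy":0,"wz":0,"x":0.6,"y":4,"z":0,"claw":-1},{"wx":0,"wy":0,"wz":0,"x":0.6,"y":4,"z":0,"claw":-1},{"wx":0,"wy":0,"wz":0,"x":0.6,"y":4,"z":0,"claw":-1},{"wx":0,"wy":0,"wz":0,"x":0.6,"y":4,"z":0,"claw":-1},{"wx":0,"wy":0,"wz":0,"x":0.4,"y":3,"z":0,"claw":-1},{"wx":0,"wy":0,"wz":0,"x":0.4,"y":3,"z":0,"claw":-1},{"wx":0,"wy":0,"wz":0,"x":0,"y":0,"z":0,"claw":-1},{"wx":0,"wy":0,"wz":0,"x":0,"y":0,"z":0,"claw":-1},{"wx":0,"wy":0,"wz":0,"x":0,"y":0,"z":0,"claw":-1},{"wx":0,"wy":0,"wz":0,"x":0,"y":0,"z":0,"claw":-1}]' 60;python3 st.py; python3 cap.py
```

```text
time_s: 13.95
tool_pos: [0.5834, 0.0966, 0.1392]
eef_rot: [-0.0, 0.999, -0.052, 0.0]
wrist_force: [-1.5, 0.3, 3.3]
opening: 0.226
finger_force: 60.0
t 13.95 tcp mm [583.4  96.6 139.2] yline -96.0 z [ 0.  0. -1.] F [-1.5  0.3  3.3] T [-0.26  0.55 -0.07] open 0.226 ff 60.0
cap 62 [634.7  12.1  16.3  14.1  80.3] 0.0312
neck 83 [616.4  12.4  27.4  15.9  59.5] 0.0347
```

The bottle has stopped against the rail: the cap moved only 1 mm while the pad moved 22 mm. Lifting straight up and checking.

```bash
python3 -m handwheel '[{"wx":0,"wy":0,"wz":0,"x":0,"y":0,"z":2,"claw":-1},{"wx":0,"wy":0,"wz":0,"x":0,"y":0,"z":2,"claw":-1},{"wx":0,"wy":0,"wz":0,"x":0,"y":0,"z":2,"claw":-1},{"wx":0,"wy":0,"wz":0,"x":0,"y":0,"z":2,"claw":-1},{"wx":0,"wy":0,"wz":0,"x":0,"y":0,"z":12,"claw":-1},{"wx":0,"wy":0,"wz":0,"x":0,"y":10,"z":30,"claw":-1},{"wx":0,"wy":0,"wz":0,"x":0,"y":40,"z":31,"claw":-1},{"wx":0,"wy":0,"wz":0,"x":0,"y":45,"z":0,"claw":-1},{"wx":0,"wy":0,"wz":0,"x":0,"y":45,"z":0,"claw":-1},{"wx":0,"wy":0,"wz":0,"x":0,"y":0,"z":0,"claw":-1}]' 60;python3 st.py; python3 - <<'E'
from h import *
for c in("top","scene"):
    im,d=vision.get_image(c);W=cloud(c,d)
    if c=="top":cv2.imwrite("pics/top3.png",cv2.resize(im[180:310,280:460],None,fx=4,fy=4))
    for r in models.silhouettes(c,"bottle_center"):
        m=r["mask"]&(d>0)
        if m.sum()>5: p=W[m]; print(c,round(r["p"],2),m.sum(),np.round(np.median(p,0),3),rect(p[:,:2]), rect(p[p[:,2]>.024][:,:2]) if (p[:,2]>.024).sum()>5 else'')
E
```

```text
time_s: 15.25
tool_pos: [0.5835, 0.2394, 0.2206]
eef_rot: [-0.0, 0.999, -0.051, 0.0]
wrist_force: [-0.3, -0.2, -2.1]
opening: 0.226
finger_force: 60.0
t 15.25 tcp mm [583.5 239.4 220.6] yline -95.8 z [ 0.001  0.001 -1.   ] F [-0.3 -0.2 -2.1] T [-0.14  0.04  0.03] open 0.226 ff 60.0
top 0.87 419 [ 0.393 -0.207  0.02 ] [ 396.2 -211.4   83.8   29.6  -19.4] [ 392.6 -206.3   63.5   12.4  -20.3]
top 0.72 660 [0.581 0.022 0.032] [586.3  21.7 111.3  33.   -8.4] [586.3  21.4 111.1  31.5  -7.9]
scene 0.94 810 [0.587 0.016 0.031] [582.6  24.4 122.3  39.6  -8.9] [586.5  22.8 114.   36.5  -8.1]
```

View pics/top3.png

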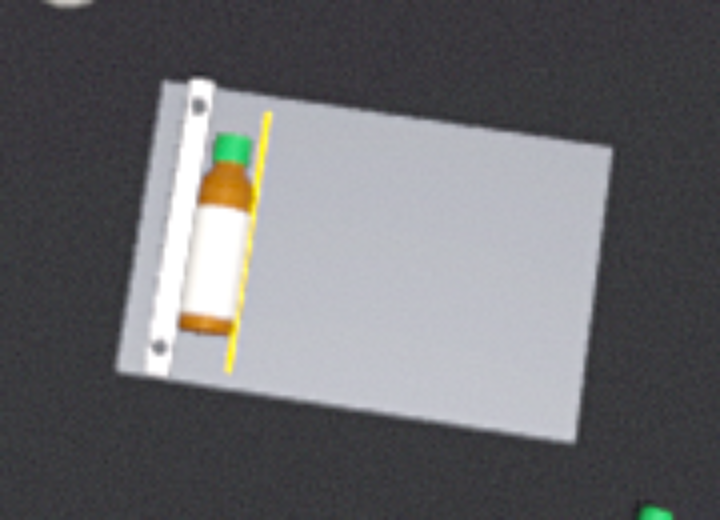

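The bottle at (215,235) in the crop lies parallel between bead and rail: yaw -8° against the rail's -8.1°. Its stripe is turned about 100° past the top, which fits a full turn plus about 0.3. Now parking the pad.

```bash
python3 -m handwheel '[{"wx":0,"wy":0,"wz":3.88,"x":-24.6,"y":25.6,"z":0,"claw":-1},{"wx":0,"wy":0,"wz":3.88,"x":-24.6,"y":25.6,"z":0,"claw":-1},{"wx":0,"wy":0,"wz":3.88,"x":-24.6,"y":25.6,"z":0,"claw":-1},{"wx":0,"wy":0,"wz":3.88,"x":-24.6,"y":25.6,"z":0,"claw":-1},{"wx":0,"wy":0,"wz":3.88,"x":-24.6,"y":25.6,"z":0,"claw":-1},{"wx":0,"wy":0,"wz":0,"x":0,"y":0,"z":-40,"claw":-1},{"wx":0,"wy":0,"wz":0,"x":0,"y":0,"z":-40,"claw":-1},{"wx":0,"wy":0,"wz":0,"x":0,"y":0,"z":-15,"claw":-1},{"wx":0,"wy":0,"wz":0,"x":0,"y":0,"z":0,"claw":-1},{"wx":0,"wy":0,"wz":0,"x":0,"y":0,"z":0,"claw":-1}]' 60;python3 st.py
```

```text
time_s: 16.7
tool_pos: [0.4614, 0.3649, 0.1268]
eef_rot: [-0.001, 0.993, 0.117, 0.001]
wrist_force: [0.2, 1.1, -2.6]
opening: 0.228
finger_force: 60.0
t 16.7 tcp mm [461.4 364.9 126.8] yline -76.6 z [ 0.002  0.002 -1.   ] F [ 0.2  1.1 -2.6] T [-0.06 -0.07  0.01] open 0.228 ff 60.0
```

```bash
python3 -m handwheel '[{"wx":0,"wy":0,"wz":0,"x":-1,"y":2,"z":-5,"claw":-1},{"wx":0,"wy":0,"wz":0,"x":0,"y":0,"z":-4,"claw":-1},{"wx":0,"wy":0,"wz":0,"x":0,"y":0,"z":-2,"claw":-1},{"wx":0,"wy":0,"wz":0,"x":0,"y":0,"z":-1,"claw":-1},{"wx":0,"wy":0,"wz":0,"x":0,"y":0,"z":-1,"claw":-1},{"wx":0,"wy":0,"wz":0,"x":0,"y":0,"z":-0.5,"claw":-1},{"wx":0,"wy":0,"wz":0,"x":0,"y":0,"z":0,"claw":-1},{"wx":0,"wy":0,"wz":0,"x":0,"y":0,"z":0,"claw":-1},{"wx":0,"wy":0,"wz":0,"x":0,"y":0,"z":0,"claw":-1},{"wx":0,"wy":0,"wz":0,"x":0,"y":0,"z":0,"claw":-1}]' 60;python3 st.py
```

```text
time_s: 17.95
tool_pos: [0.4595, 0.3664, 0.1117]
eef_rot: [0.0, 0.993, 0.117, 0.0]
wrist_force: [-1.6, -1.2, 0.8]
opening: 0.224
finger_force: 60.0
t 17.95 tcp mm [459.5 366.4 111.7] yline -76.6 z [ 0. -0. -1.] F [-1.6 -1.2  0.8] T [-0.27  0.65  0.04] open 0.224 ff 60.0
```

```bash
python3 -m handwheel '[{"wx":0,"wy":0,"wz":0,"x":0,"y":0,"z":1.5,"claw":-1},{"wx":0,"wy":0,"wz":0,"x":0,"y":0,"z":0,"claw":-1},{"wx":0,"wy":0,"wz":0,"x":0,"y":0,"z":0,"claw":1},{"wx":0,"wy":0,"wz":0,"x":0,"y":0,"z":0,"claw":1},{"wx":0,"wy":0,"wz":0,"x":0,"y":0,"z":0,"claw":1},{"wx":0,"wy":0,"wz":0,"x":0,"y":0,"z":0,"claw":1},{"wx":0,"wy":0,"wz":0,"x":0,"y":0,"z":0,"claw":1},{"wx":0,"wy":0,"wz":0,"x":0,"y":0,"z":0,"claw":1},{"wx":0,"wy":0,"wz":0,"x":0,"y":0,"z":0,"claw":1},{"wx":0,"wy":0,"wz":0,"x":0,"y":0,"z":0,"claw":1}]';  python3 -m handwheel '[{"wx":0,"wy":0,"wz":0,"x":0,"y":0,"z":0,"claw":1},{"wx":0,"wy":0,"wz":0,"x":0,"y":0,"z":10,"claw":1},{"wx":0,"wy":0,"wz":0,"x":0,"y":0,"z":30,"claw":1},{"wx":0,"wy":0,"wz":0,"x":0,"y":0,"z":50,"claw":1},{"wx":0,"wy":0,"wz":0,"x":0,"y":0,"z":50,"claw":1},{"wx":0,"wy":0,"wz":0,"x":-40,"y":40,"z":20,"claw":1},{"wx":0,"wy":0,"wz":0,"x":-50,"y":50,"z":10,"claw":1},{"wx":0,"wy":0,"wz":0,"x":-50,"y":50,"z":0,"claw":1},{"wx":0,"wy":0,"wz":0,"x":-50,"y":50,"z":0,"claw":1},{"wx":0,"wy":0,"wz":0,"x":0,"y":0,"z":0,"claw":1}]'; python3 meas.py | grep -v bottle; python3 - <<'E'
from h import *
im,d=vision.get_image("top");cv2.imwrite("pics/top4.png",im)
E
```

```text
time_s: 19.2
tool_pos: [0.4595, 0.3664, 0.1132]
eef_rot: [0.0, 0.993, 0.117, -0.0]
wrist_force: [0.2, -0.5, 0.5]
opening: 0.991
finger_force: 0.0
time_s: 20.45
tool_pos: [0.2844, 0.5412, 0.2824]
eef_rot: [-0.0, 0.993, 0.119, 0.0]
wrist_force: [0.3, -0.4, -0.9]
opening: 0.997
finger_force: 0.0
top handle top n 126 [458.1 361.3  68.   19.7  13.4] zmed 0.0855 mean [0.4594 0.3612]
top dock [459.7 366.3 243.  133.  -76.4]
top press plate [458.9 363.5 189.8  80.1 -76.6]
top rail [588.6  28.6 169.9  45.3  -8.1]
top mat+ [579.4 -65.1 329.4 239.6  90. ]
top bead [585.8   5.3 149.6   4.   -8.1]
top label 20 [602.9   7.8  72.6   2.9  -1.5]
scene handle top n 51 [465.9 349.2  61.9  10.7  16.7] zmed 0.083 mean [0.4669 0.3503]
scene dock [459.9 366.9 248.2 134.5 -76.8]
scene press plate [459.4 361.7 196.7  80.9 -76.7]
scene rail [590.5  27.  173.1  48.6  -8.1]
scene mat+ [581.1 -66.  332.3 240.5  90. ]
scene bead [ 5.748e+02  8.500e+00  3.470e+01  3.000e-01 -8.300e+00]
scene label 30 [584.1   5.3  34.1   8.6  -3. ]
```

View pics/top4.png

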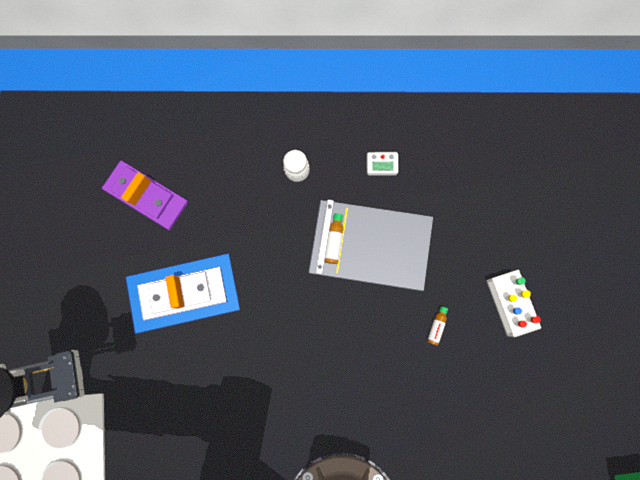

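The pad at (175,292) stands square on its mat, within 6 mm of the centre. The bottle at (335,240) lies along the rail, and everything else is where it was. Handing in.

```bash
python3 -c "
from rig import order
print(order.finish_job())"
```

```text
the job is handed in; nothing more can be done
None
```

The job is handed in, with no verdict returned: the bottle rolled about 1.3 turns and now lies parallel against the rail, the pad is parked square within 6 mm of its mat's centre, and the bystanders look unmoved in the last image.

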